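# Refit the fume extractor's filter and snap its cover shut

### The job

Stand the fresh white filter cartridge upright in the open grey filter box and let go; then hook one end of the blue cover under the box's fixed lip, lower the other end and press it down until the orange catch snaps over it and the cover lies flat, square and centred on the rim. Only then press the green start button fully down and let go. Do not press the red button, and leave the dark used filter and the glass tumbler where they are.

Things in the scene. Friction and masses are not known exactly. Their poses are not given: they have to be found in the camera images.
- filter_box: Fixed grey open-topped filter box. Origin: underside, at the centre of its well; z up; +x points to the end with the fixed aluminium lip, -x to the end with the orange catch. The well is 124 mm (x) by 104 mm (y); its floor lies 6 mm, its flat rim 80 mm above the origin. The rim is 120 mm wide (y). A duct stub (56 mm thick) sticks out 30 mm at the +x end.
- box_rim (a point): Centre of the box's mouth at rim height (box frame 0, 0, 80 mm). The rim runs from box x = -74 mm to a stop face at x = +77 mm that rises from it and carries the lip.
- box_lip (a point): Middle of the lip's inner lower edge (box frame +66, 0, 91 mm): the lip overhangs the rim from the stop face (x +77) back to x +66 mm, its underside 11 mm and its top 16 mm above the rim, as wide as the box.
- catch (a joint): Orange spring catch at the box's -x end, 36 mm wide: m pushed out (-x), 0 at rest, most 0.007. Its nose tip lies at box x -69 mm, 8.5 mm over the rim; a smooth steep ramp rises from it outward to 18 mm. A cover end laid on it stays 10 to 15 mm proud; pressing down there with 6 to 12 N (up to 20 N at the cover's grip) drives the catch out until it snaps back over the cover and holds it.
- cover: Blue flat cover plate, 150 (x) by 120 (y) by 5 mm, about 0.2 kg, lying on the table; the same both ways round. Origin: centre of its underside, z up. A black bar grip stands on its top centre: 14 mm thick (x), 70 mm long (y), from 5 to 35 mm above the origin. Closed, one end is at the stop face, so its origin is about 2 mm to the +x side of the box's, 80 mm above it.
- cover_end_a (a point): Middle of the cover's +x end, on its underside (75 mm from its origin).
- cover_end_b (a point): Middle of the cover's -x end, on its underside (75 mm from its origin).
- fresh_filter: Fresh filter cartridge: white pleated block 100 mm (x) by 84 mm (y) by 36 mm with a green bar grip on its top centre, 14 mm thick (x), 60 mm long (y), from 36 to 66 mm above the origin. Origin: centre of its underside. About 0.16 kg, upright on the table. It goes into the well with its x along the box's x, either way round.
- used_filter: Used filter cartridge, same shape and size, dark brown-grey with a black grip. Leave it.
- start (a joint): Green start button on the white console, 28 mm across: metres pressed, 0 to 0.006 (fully down at about 5 N), springs back.
- start_top (a point): Centre of the green button's top face when unpressed (moves with it), about 63 mm above the table; press straight down.
- stop (a joint): Red button on the same console, 95 mm from the green one: metres pressed, 0 to 0.006. Do not press.
- tumbler: Clear glass tumbler, 90 mm tall, 72 mm across, standing upright near the box and the cover; a bystander. Origin: centre of its underside.

How it is judged:
On the way, in this order (a step that is already met when the one before it is completed fails the run):
1. the fresh cartridge stands on the floor of the filter box, let go (z of fresh_filter in the frame of filter_box below 0.012 m and horizontal distance between fresh_filter and filter_box below 0.025 m and angle between fresh_filter's own z axis and vertical below 0.1 rad and contact force between the fingers and fresh_filter below 0.3 N), for 0.2 s.
2. one end of the cover is under the lip while its other end is still raised (((x of cover_end_a in the frame of filter_box above 0.069 m and z of cover_end_a in the frame of filter_box between 0.076 and 0.089 m and z of cover_end_b in the frame of filter_box between 0.088 and 0.16 m and y of cover_end_a in the frame of filter_box between -0.025 and 0.025 m) or (x of cover_end_b in the frame of filter_box above 0.069 m and z of cover_end_b in the frame of filter_box between 0.076 and 0.089 m and z of cover_end_a in the frame of filter_box between 0.088 and 0.16 m and y of cover_end_b in the frame of filter_box between -0.025 and 0.025 m))), for 0.1 s.
3. the cover is pressed home, level, with the catch sprung back over it (z of cover_end_a in the frame of filter_box between 0.076 and 0.0835 m and z of cover_end_b in the frame of filter_box between 0.076 and 0.0835 m and angle between cover's own z axis and vertical below 0.03 rad and x of cover in the frame of filter_box between -0.003 and 0.008 m and y of cover in the frame of filter_box between -0.008 and 0.008 m and angle between the x axis of cover and the x axis of filter_box, either way round below 0.09 rad and value of joint catch below 0.002 m), for 0.2 s.
4. the green button is pressed fully down (value of joint start above 0.0045 m).
At the end, for the whole second after the job is handed in: The fresh cartridge stands upright on the box's floor, near the middle. The cover is at rest on the rim: both ends under 3.5 mm up, level to 0.03 rad, one end 3 mm or more under the lip, within 8 mm and 0.09 rad of centred, catch within 2 mm of rest. The green button, pressed after that, is let go (all of step 3 and z of fresh_filter in the frame of filter_box below 0.012 m and horizontal distance between fresh_filter and filter_box below 0.025 m and angle between fresh_filter's own z axis and vertical below 0.1 rad and x of any of cover_end_a, cover_end_b in the frame of filter_box above 0.069 m and linear speed of cover below 0.02 m/s and value of joint start below 0.002 m); the robot touches nothing.
It fails at once if the green button is pressed while the cover is not closed (value of joint start above 0.003 m and not (z of cover_end_a in the frame of filter_box between 0.076 and 0.0835 m and z of cover_end_b in the frame of filter_box between 0.076 and 0.0835 m and angle between cover's own z axis and vertical below 0.03 rad and x of cover in the frame of filter_box between -0.003 and 0.008 m and y of cover in the frame of filter_box between -0.008 and 0.008 m and angle between the x axis of cover and the x axis of filter_box, either way round below 0.09 rad and value of joint catch below 0.002 m)).
It fails at once if the red button is pressed (value of joint stop above 0.003 m).
It fails at once if the used filter is moved by more than 20 mm (distance of used_filter from where it was at the start of the episode above 0.02 m).
It fails at once if the tumbler is moved by more than 20 mm or tipped over (distance of tumbler from where it was at the start of the episode above 0.02 m or angle between tumbler's own z axis and vertical above 0.3 rad).
It also fails if it takes over 66 s, if anything falls off the work surface, if the arm or the gripper's body presses on something with over 40 N, if the wrist force passes 120 N, or if a joint passes its speed limit or range.

### The arm

A 6-joint arm with a two-finger parallel gripper is mounted at the origin on the work surface. World frame = base frame: x ahead of the robot, y to its left, z up, the work surface at z = 0. Lengths are in m, angles in rad, forces in N, time in s.
With the tool pointing down it reaches from about 0.3 to 0.85 m from the base axis. Payload 5.4 kg.
Tool frame: the origin (TCP) lies at the very end of the fingers, on their centre line; the grasp point (between the pads) lies 19 mm behind it (env.grip_depth is the z of the grasp point in the tool frame, in m); z points along the fingers, y is the line along which they close (so a half turn about z gives the same grasp; the last joint's range is limited). The gripper opens to 85 mm and grips with 20 to 120 N. Pads are 22 mm wide; open, the fingers measure 114 mm over their backs; the gripper's body (76 mm by 85 mm) begins 54 mm behind the grasp point. The pads swing forward as they close: fully open they stand 13 mm farther back than shut.
Start: joints at [-1.559, 0.158, 1.597, -0, 1.386, -0.21], TCP at [0.126, -0.561, 0.231] pointing down, gripper open.
Joint ranges: [-2.91, 2.91], [-0.94, 2.29], [0.18, 2.7], [-1.29, 4.43], [0.17, 2.64], [-3, 3]. Speed limits (rad/s): [2.57, 2.57, 3.14, 3.14, 3.14, 3.14].

### API

Orientations are given as a unit quaternion [x, y, z, w].
In Python, from workcell import env, read_camera gives the robot as it stands.
- The arm moves only by the shell command python3 -m crank 'ROWS' [FORCE]. ROWS is a JSON object of lists of equal length, an entry for each row: "grip": the opening, from -1 (shut) to 1 (fully open); "offset": the shift along the tool's x, y, z in mm, a list of three; "twist": the turn, a rotation vector about the tool's x, y, z in degrees, a list of three. A call has 1 to 12 rows; each row shifts and turns the commanded pose from where the row before left it, along the tool's axes as they then stand; what a row does not reach is not made up. A row lasts 1/12 s, in which the tool goes at most 41.7 mm and 7.16 degrees, less where a joint would pass 70% of its speed; a pose out of reach is approached as far as the arm can. A call is refused whole if a number of a shift passes 41.7 or a number of a turn 7.16, either way. A call with a gripper value outside its range is refused whole. The fingers move at their own pace and stop on an object; FORCE is the grip in N (left out, the last holds). Time passes only in rows, so rows that do not move let the fingers close. It gives the time, the measured TCP pose, the force, the opening and the grip force at its end, in the units of the state.
- env.get_obs(): the state, without advancing time (a new reading comes with each control period).
- read_camera(name): name is "scene" or "top" or "wrist"; returns a dict with "image" (480x640x3 uint8, red, green, blue), "range_z" (480x640 float32, m along the optical axis (not along the pixel's ray), 0 where there is no reading), "vfov" (degrees; the focal length in pixels is half the picture's height over the tangent of half this angle, whatever the lens; pixels are square), "cx", "cy" (the principal point, pixels), "dist" ([k1, k2, p1, p2, k3] as OpenCV has them; the pictures are not rectified), "T" (4x4, takes a point from camera to world coordinates). Camera axes: x right, y up, looking along -z (the intrinsics and any distortion apply to the point x, -y, -z); pixel columns grow to the right and rows downward; lengths in m; the calibration is good to about 2 mm. A picture is of the moment at which its call begins.
- env.close_job(): hands the job in; it is judged then, once.
The state is a dict: "t": time; "qpos": joint angles; "joint_vel": joint speeds; "joint_torque": joint torques, N m; "position": TCP position; "tool_rot": TCP orientation; "wrist_force": force on the tool from outside, world axes, zero at the start; "torque": the same for the moment, N m; "grip_width": finger opening in m; "gripper_force": force on a finger pad.
Only numpy, scipy, OpenCV 4.12 (cv2) and the standard library are available. Lean on these libraries where they do the work, as an engineer would, in place of code of your own. Each camera call takes 0.05 s, during which the arm holds its last target. There are 200 camera calls.

## Working session

There is one attempt and no reset: what is moved stays moved. The work goes in short steps, Python scripts to look and compute and a shell command to move; the robot and the scene stay as the last step left them, time stands still between calls to the robot, and variables do not carry over. Pictures are saved under pics/ and viewed, at most 10 in all, crops included, and the job is handed in when it is done.

```bash
mkdir -p pics
cat > h.py <<'E'
import numpy as np, cv2
from workcell import env, read_camera
from scipy.spatial.transform import Rotation as R
def cloud(name):
    c=read_camera(name); h,w=c["range_z"].shape
    f=h/2/np.tan(np.radians(c["vfov"])/2)
    K=np.array([[f,0,c["cx"]],[0,f,c["cy"]],[0,0,1]])
    uv=np.stack(np.meshgrid(np.arange(w),np.arange(h)),-1).reshape(-1,1,2).astype(np.float64)
    n=cv2.undistortPoints(uv,K,np.array(c["dist"],float)).reshape(h,w,2)
    z=c["range_z"]; P=np.stack([n[...,0]*z,-n[...,1]*z,-z],-1)
    T=np.array(c["T"]); W=P@T[:3,:3].T+T[:3,3]; W[z==0]=np.nan
    return c["image"],W
def save(n,im): cv2.imwrite("pics/"+n+".png",im[...,::-1])
E
python3 - <<'E'
from h import *
for n in ("top","scene"):
    im,W=cloud(n); save(n+"0",im); np.savez(""+n+"0",im=im,W=W)
o=env.get_obs(); print(o)
E
```

```text
{'t': 0.1, 'qpos': array([-1.55908813e+00,  1.59031775e-01,  1.59816297e+00,  7.49772991e-07,
        1.38620035e+00, -2.10107586e-01]), 'joint_vel': array([-0.00103923, -0.00253383, -0.00282207,  0.00038628,  0.00093043,
        0.00062761]), 'joint_torque': array([-3.14846411e-04, -3.96990001e+01, -3.32339287e+01, -2.52705486e-04,
        4.10003238e-03,  9.28355718e-06]), 'position': array([ 0.12646929, -0.56033742,  0.23036128]), 'tool_rot': array([ 9.93855625e-01,  1.10680547e-01,  8.96206529e-05, -8.96751024e-04]), 'wrist_force': array([ 0.71043662, -0.39404388, -0.09857834]), 'torque': array([ 0.00337869, -0.05388292,  0.01873036]), 'gripper_force': 0.0, 'grip_width': 0.08540166427951476}
```

View pics/top0.png

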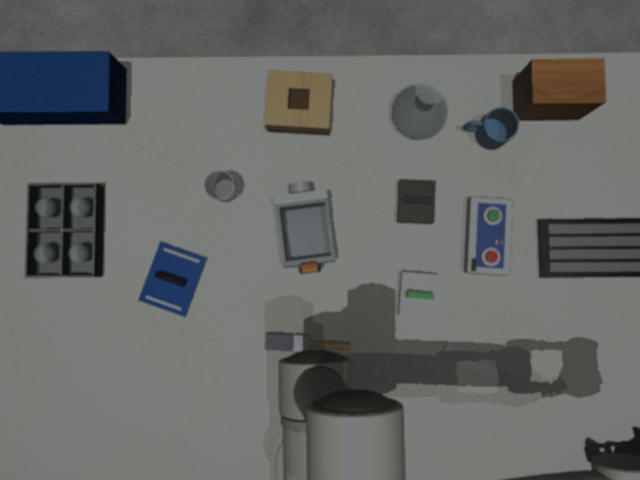

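View pics/scene0.png

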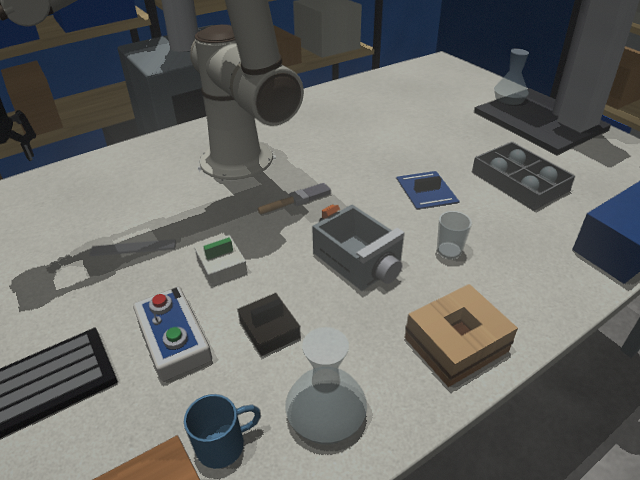

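The top view shows the box at about (305,228), catch (309,267), cover (173,278), fresh filter (419,292), used filter (416,200), green button (493,215), red (491,256) and tumbler (223,186). The scene view agrees. Next I fit poses from the depth.

```bash
cat > m.py <<'E'
from h import *
def rect(P):
    (c,s,a)=cv2.minAreaRect((P[:,:2]*1000).astype(np.float32)); return np.round(c,1),np.round(s,1),round(a,1),len(P)
E
python3 - <<'E'
from m import *
for n in ("top0","scene0"):
    d=np.load(n+".npz"); im=d["im"].astype(int); W=d["W"]; r,g,b=im[...,0],im[...,1],im[...,2]; z=W[...,2]
    print(n)
    if n=="top0":
        for u,v in [(305,228),(309,267),(173,278),(419,296),(416,200),(493,215),(491,256),(223,186),(250,250)]: print((u,v),np.round(W[v,u],4))
    def rep(t,m):
        P=W[m]; 
        if len(P)>5: print(t,rect(P),"z",np.round(np.nanpercentile(P[:,2],[5,50,95]),4),"med",np.round(np.median(P,0),4))
    d0=np.load("top0.npz")["W"]
    near=lambda u,v,rad: np.hypot(W[...,0]-d0[v,u,0],W[...,1]-d0[v,u,1])<rad
    rep("rim",near(305,228,.11)&(z>.074)&(z<.087)&(r<g+30))
    rep("lip",near(305,228,.13)&(z>.089)&(z<.11)&(r<g+30))
    rep("orange",near(305,228,.14)&(r>1.6*b)&(r>g*1.4)&(z>.03))
    rep("cover",near(173,278,.12)&(b>r*1.4)&(z<.02))
    rep("coverall",near(173,278,.12)&(z>.003)&(z<.015)&~(near(173,278,.0)))
    rep("covergrip",near(173,278,.08)&(z>.028))
    rep("fresh",near(419,292,.09)&(z>.03)&(z<.042))
    rep("freshgrip",near(419,292,.06)&(z>.06))
    rep("freshgreen",near(419,292,.08)&(g>r*1.4)&(g>b*1.3)&(z>.06))
    rep("used",near(416,200,.08)&(z>.025)&(z<.045)); 
    rep("green",near(493,215,.04)&(g>r*1.5)&(z>.05))
    rep("red",near(491,256,.04)&(r>g*2)&(z>.05))
    rep("tumbler",near(223,186,.07)&(z>.02))
E
```

```text
top0
(305, 228) [0.5512 0.0359 0.0058]
(309, 267) [0.4561 0.0226 0.0939]
(173, 278) [0.4345 0.3433 0.0312]
(419, 296) [ 0.389  -0.2249  0.0656]
(416, 200) [ 0.6079 -0.2222  0.0664]
(493, 215) [ 0.5719 -0.3973  0.0656]
(491, 256) [ 0.4783 -0.3909  0.0627]
(223, 186) [0.6545 0.2328 0.0058]
(250, 250) [ 0.5001  0.1689 -0.0034]
rim (array([525. ,  32.2]), array([163.4, 120. ]), 6.7, 797) z [0.0759 0.0798 0.0839] med [0.5201 0.0338 0.0798]
lip (array([534.8,  33.6]), array([183. , 119.9]), 6.6, 553) z [0.0908 0.0956 0.0997] med [0.6134 0.0396 0.0956]
orange (array([459.6,  23. ]), array([35.1, 15.8]), 89.4, 109) z [0.0786 0.0947 0.1002] med [0.4603 0.0226 0.0947]
cover (array([433.2, 353. ]), array([120.9, 148.6]), 70.5, 2607) z [0.0003 0.005  0.0095] med [0.4328 0.351  0.005 ]
coverall (array([435. , 342.1]), array([233.5, 235.9]), 80.1, 2917) z [0.0032 0.0054 0.0096] med [0.4301 0.3506 0.0054]
covergrip (array([431.9, 352.9]), array([70.3, 14.8]), 70.3, 193) z [0.0307 0.0355 0.0394] med [0.4322 0.3535 0.0355]
fresh (array([ 390. , -227.2]), array([ 86.2, 100.9]), 84.5, 1391) z [0.0315 0
[... 1603 characters left out ...]
392.7, -229.1]), array([60.3, 18.8]), 85.7, 179) z [0.0611 0.0656 0.0687] med [ 0.3954 -0.2303  0.0656]
freshgreen (array([ 393.5, -229. ]), array([58.6, 18.3]), 83.4, 114) z [0.0646 0.0667 0.069 ] med [ 0.3922 -0.2299  0.0667]
used (array([ 612.2, -228.3]), array([ 86.8, 104.4]), 86.9, 1580) z [0.0289 0.037  0.0399] med [ 0.6304 -0.2354  0.037 ]
green (array([ 576.8, -398.5]), array([40.6, 26.7]), 8.7, 168) z [0.0608 0.0677 0.0698] med [ 0.5779 -0.3999  0.0677]
red (array([ 479.4, -392.7]), array([23.8, 23. ]), 17.4, 101) z [0.0659 0.0678 0.0697] med [ 0.4799 -0.3923  0.0678]
tumbler (array([645.8, 224.6]), array([68.4, 74.2]), 46.9, 1186) z [0.0267 0.0671 0.0903] med [0.6504 0.2175 0.0671]
```

```bash
cat > go.py <<'E'
# usage: go.py x y z yawdeg [pitch about tool x, deg] : remaining twist, then shift (after the twist), tool axes; yaw = heading of tool y
import sys; from h import *
def goal(yaw,tilt=0):
    a=np.radians(yaw); y=np.array([np.cos(a),np.sin(a),0]); z=np.array([0,0,-1.]); x=np.cross(y,z)
    return R.from_matrix(np.stack([x,y,z],1))*R.from_euler('x',tilt,degrees=True)
if __name__=="__main__":
    v=list(map(float,sys.argv[1:])); o=env.get_obs(); r=R.from_quat(o["tool_rot"]); g=goal(v[3],v[4] if len(v)>4 else 0)
    d=np.array(v[:3])-o["position"]
    print("twist",np.round((r.inv()*g).as_rotvec(degrees=True),2),"shift after",np.round(g.inv().apply(d)*1000,1),"shift now",np.round(r.inv().apply(d)*1000,1),"t",round(o["t"],2),"q",np.round(o["qpos"],2),"F",np.round(o["wrist_force"],1),"grip",round(o["grip_width"],4))
E
python3 - <<'E'
from m import *
for n in ("top0","scene0"):
    d=np.load(n+".npz"); W=d["W"].reshape(-1,3); W=W[~np.isnan(W[:,0])]
    a=np.radians(6.65); c=np.array([.534,.033]); B=W.copy(); e=W[:,:2]-c
    B[:,0]=e@[np.cos(a),np.sin(a)]; B[:,1]=e@[-np.sin(a),np.cos(a)]; z=B[:,2]; x=B[:,0]*1e3; y=B[:,1]*1e3
    pc=lambda v:np.round(np.percentile(v,[0,2,5,50,95,98,100]),1) if len(v)>5 else len(v)
    rim=(z>.074)&(z<.086)
    print(n,"lip x",pc(x[(abs(y)<50)&(x>40)&(x<100)&(z>.091)&(z<.1)]),"lip y",pc(y[(x>62)&(x<85)&(abs(y)<80)&(z>.091)&(z<.1)]))
    print(" -x rim wall x",pc(x[rim&(abs(y)>25)&(abs(y)<45)&(x<0)&(x>-100)]))
    print(" +y wall y",pc(y[rim&(abs(x)<50)&(y>0)&(y<90)]),"-y wall",pc(y[rim&(abs(x)<50)&(y<0)&(y>-90)]))
    for s in(1,-1):
        m=rim&(abs(x)<50)&(abs(y-s*56)<12); print("  slope deg",np.round(np.degrees(np.polyfit(x[m],y[m],1)[0]),2))
    f=(z<.012)&(abs(x)<75)&(abs(y)<58)&(z>0); print(" floor x",pc(x[f]),"y",pc(y[f]))
E
python3 go.py .391 -.228 .2 174.7; python3 go.py .391 -.228 .2 -5.3
```

```text
top0 lip x [70.4 71.  71.5 81.  90.5 91.5 92.3] lip y [-59.6 -57.  -53.6  -0.2  54.2  57.5  59.8]
 -x rim wall x [-71.4 -71.2 -70.8 -65.6 -60.  -59.7 -59.6]
 +y wall y [51.8 52.1 52.3 55.9 59.6 59.8 60.3] -y wall [-59.6 -59.6 -59.3 -55.7 -52.  -52.  -51.7]
  slope deg 0.04
  slope deg 0.19
 floor x [-74.9 -54.9 -51.3   4.4  61.   64.7  67.7] y [-55.2 -49.3 -46.    1.4  47.9  51.   57.9]
scene0 lip x [68.9 71.  72.1 83.3 92.5 93.  93.6] lip y [-62.5 -60.7 -58.6  -5.3  52.2  56.8  58.9]
 -x rim wall x [-69.4 -68.8 -68.2 -60.  -56.2 -55.6 -53.6]
 +y wall y [48.6 49.2 49.6 52.5 58.8 59.3 60.3] -y wall [-63.5 -62.6 -61.9 -59.5 -52.8 -52.3 -51.6]
  slope deg -0.27
  slope deg 0.13
 floor x [-59.2 -58.4 -57.3 -30.2  -2.6  -1.2   5.2] y [-57.9   5.6   7.4  29.2  51.3  52.2  53. ]
twist [-9.0000e-02  8.0000e-02  1.0801e+02] shift after [-355.4 -232.7   30.4] shift now [ 331.2 -265.9   31. ] t 0.1 q [-1.56  0.16  1.6   0.    1.39 -0.21] F [ 0.7 -0.4 -0.1] grip 0.0854
twist [-7.000e-02 -8.000e-02 -7.199e+01] shift after [355.4 232.7  30.4] shift now [ 331.2 -265.9   31. ] t 0.1 q [-1.56  0.16  1.6   0.    1.39 -0.21] F [ 0.7 -0.4 -0.1] grip 0.0854
```

```bash
python3 -m crank '{"grip":[1,1,1,1,1,1,1,1,1,1,1,1],"offset":[[27.6,-22.2,2],[27.6,-22.2,2],[27.6,-22.2,2],[27.6,-22.2,2],[27.6,-22.2,2],[27.6,-22.2,2],[27.6,-22.2,2],[27.6,-22.2,2],[27.6,-22.2,2],[27.6,-22.2,2],[27.6,-22.2,2],[27.6,-22.2,2]],"twist":[[0,0,0],[0,0,0],[0,0,0],[0,0,0],[0,0,0],[0,0,0],[0,0,0],[0,0,0],[0,0,0],[0,0,0],[0,0,0],[0,0,0]]}' 40
python3 -m crank '{"grip":[1,1,1,1,1,1,1,1,1,1,1,1],"offset":[[0,0,0],[0,0,0],[0,0,0],[0,0,0],[0,0,0],[0,0,0],[0,0,0],[0,0,0],[0,0,0],[0,0,0],[0,0,0],[0,0,0]],"twist":[[0,0,-7],[0,0,-7],[0,0,-7],[0,0,-7],[0,0,-7],[0,0,-7],[0,0,-7],[0,0,-7],[0,0,-7],[0,0,-7],[0,0,-2],[0,0,0]]}'
python3 go.py .3912 -.2278 .041 -5.3
```

```text
t: 1.1
position: [0.3915, -0.2264, 0.207]
tool_rot: [0.994, 0.111, -0.0, -0.0]
wrist_force: [0.3, -0.4, 0.5]
grip_width: 0.0853
gripper_force: 0.0
t: 2.1
position: [0.3907, -0.2279, 0.2069]
tool_rot: [0.739, 0.674, -0.0, -0.0]
wrist_force: [-0.0, -0.7, -0.4]
grip_width: 0.0853
gripper_force: 0.0
twist [-0.04 -0.03  0.06] shift after [  0.2   0.5 165.9] shift now [1.000e-01 6.000e-01 1.659e+02] t 2.1 q [-0.8  -0.15  1.95 -0.    1.34 -0.7 ] F [-0.  -0.7 -0.4] grip 0.0853
```

```bash
python3 -m crank '{"grip":[1,1,1,1,1,1,1,1],"offset":[[0,0,30],[0,0,30],[0,0,30],[0,0,30],[0,0.5,20],[0,0,15],[0,0,11],[0,0,0]],"twist":[[0,0,0],[0,0,0],[0,0,0],[0,0,0],[0,0,0],[0,0,0],[0,0,0],[0,0,0]]}'
python3 -m crank '{"grip":[-1,-1,-1,-1,-1,-1,-1,-1,-1,-1],"offset":[[0,0,0],[0,0,0],[0,0,0],[0,0,0],[0,0,0],[0,0,0],[0,0,0],[0,0,0],[0,0,0],[0,0,0]],"twist":[[0,0,0],[0,0,0],[0,0,0],[0,0,0],[0,0,0],[0,0,0],[0,0,0],[0,0,0],[0,0,0],[0,0,0]]}' 60
```

```text
t: 2.77
position: [0.3896, -0.2264, 0.0387]
tool_rot: [0.739, 0.673, -0.0, -0.003]
wrist_force: [0.0, -0.4, 0.1]
grip_width: 0.0853
gripper_force: 0.0
t: 3.6
position: [0.3919, -0.2287, 0.042]
tool_rot: [0.739, 0.674, 0.0, 0.001]
wrist_force: [0.7, 0.2, 5.6]
grip_width: 0.0129
gripper_force: 59.6
```

```bash
python3 -m crank '{"grip":[-1,-1,-1,-1,-1,-1,-1,-1],"offset":[[0,0,-10],[0,0,-20],[0,0,-30],[0,0,-30],[0,0,-30],[0,0,-20],[0,0,-5],[0,0,0]],"twist":[[0,0,0],[0,0,0],[0,0,0],[0,0,0],[0,0,0],[0,0,0],[0,0,0],[0,0,0]]}'
python3 go.py .5374 .033 .19 6.65
python3 - <<'E'
from m import *
im,W=cloud("scene"); save("lift",im[100:400,80:480])
E
```

```text
t: 4.27
position: [0.392, -0.2288, 0.1877]
tool_rot: [0.739, 0.674, 0.0, 0.002]
wrist_force: [-0.2, 0.1, -1.8]
grip_width: 0.0129
gripper_force: 58.9
twist [  0.12   0.13 -11.94] shift after [243.2 174.7  -2.3] shift now [274.  120.7  -2.6] t 4.27 q [-0.8  -0.13  1.98 -0.    1.29 -0.7 ] F [-0.2  0.1 -1.8] grip 0.0129
```

View pics/lift.png

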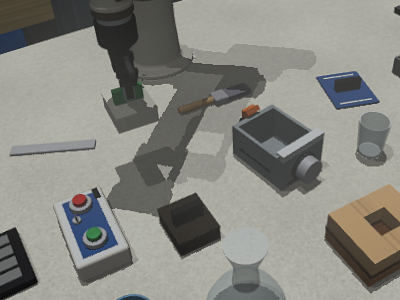

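The filter is lifted and hangs level in the gripper at about (130,108) in the crop. Next I carry it to the box.

```bash
python3 -m crank '{"grip":[-1,-1,-1,-1,-1,-1,-1,-1,-1,-1,-1,-1],"offset":[[0,0,0],[0,0,0],[24.3,17.5,0],[24.3,17.5,0],[24.3,17.5,0],[24.3,17.5,0],[24.3,17.5,0],[24.3,17.5,0],[24.3,17.5,0],[24.3,17.5,0],[24.3,17.5,0],[24.3,17.5,0]],"twist":[[0,0,-6],[0,0,-6],[0,0,0],[0,0,0],[0,0,0],[0,0,0],[0,0,0],[0,0,0],[0,0,0],[0,0,0],[0,0,0],[0,0,0]]}'
python3 -m crank '{"grip":[-1,-1,-1],"offset":[[0,0,0],[0,0,0],[0,0,0]],"twist":[[0,0,0],[0,0,0],[0,0,0]]}'
python3 go.py .5374 .033 .049 6.65
python3 - <<'E'
from m import *
im,W=cloud("scene"); save("over",im[140:340,220:460].repeat(2,0).repeat(2,1))
im,W=cloud("wrist"); save("wr",im)
E
```

```text
t: 5.32
position: [0.5356, 0.0353, 0.1832]
tool_rot: [0.664, 0.747, -0.001, -0.002]
wrist_force: [1.1, -0.2, -1.7]
grip_width: 0.0128
gripper_force: 59.0
t: 5.57
position: [0.5354, 0.0335, 0.1841]
tool_rot: [0.664, 0.747, -0.001, -0.002]
wrist_force: [-0.3, 0.2, -1.5]
grip_width: 0.0128
gripper_force: 59.2
twist [-0.25 -0.04  0.07] shift after [ -0.7   2.  135.1] shift now [ -0.8   2.5 135. ] t 5.57 q [-0.16  0.1   1.75 -0.    1.29 -0.28] F [-0.3  0.2 -1.5] grip 0.0128
```

View pics/over.png

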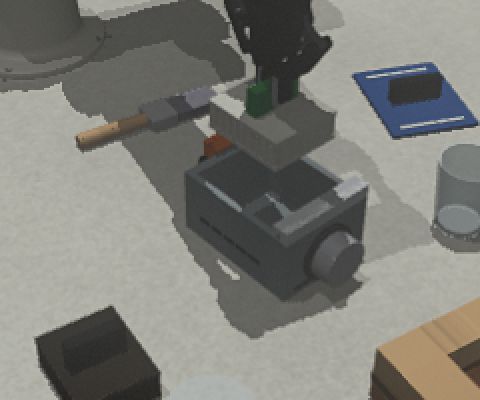

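The cartridge hangs square above the well at about (270,120) in the crop. Next I lower it.

```bash
python3 -m crank '{"grip":[-1,-1,-1,-1,-1,-1,-1,-1,-1],"offset":[[-0.7,2,15],[0,0,20],[0,0,25],[0,0,25],[0,0,20],[0,0,15],[0,0,10],[0,0,4],[0,0,0]],"twist":[[0,0,0],[0,0,0],[0,0,0],[0,0,0],[0,0,0],[0,0,0],[0,0,0],[0,0,0],[0,0,0]]}'
python3 go.py .5374 .033 .048 6.65
```

```text
t: 6.42
position: [0.5382, 0.0326, 0.0516]
tool_rot: [0.665, 0.747, -0.0, -0.001]
wrist_force: [-0.8, -0.5, -1.9]
grip_width: 0.013
gripper_force: 59.2
twist [-0.09 -0.02  0.01] shift after [ 0.5 -0.8  3.6] shift now [ 0.5 -0.8  3.6] t 6.42 q [-0.16  0.28  1.83 -0.    1.02 -0.28] F [-0.8 -0.5 -1.9] grip 0.013
```

```bash
python3 -m crank '{"grip":[-1,-1,-1,0,0,0,0,0,0],"offset":[[0,0,2],[0,0,1],[0,0,0],[0,0,0],[0,0,0],[0,0,0],[0,0,0],[0,0,0],[0,0,0]],"twist":[[0,0,0],[0,0,0],[0,0,0],[0,0,0],[0,0,0],[0,0,0],[0,0,0],[0,0,0],[0,0,0]]}'
python3 -m crank '{"grip":[0,0,0,0,0,0,0,0,0],"offset":[[0,0,-10],[0,0,-20],[0,0,-25],[0,0,-25],[0,0,-25],[0,0,-25],[0,0,-20],[0,0,0],[0,0,0]],"twist":[[0,0,0],[0,0,0],[0,0,0],[0,0,0],[0,0,0],[0,0,0],[0,0,0],[0,0,0],[0,0,0]]}'
python3 go.py .4331 .3525 .2 -19.7
python3 - <<'E'
from m import *
im,W=cloud("top")
e=W[...,:2]-np.array([.5374,.033]); a=np.radians(6.65); x=e@[np.cos(a),np.sin(a)]; y=e@[-np.sin(a),np.cos(a)]
z=W[...,2]; m=(z>.035)&(z<.05)&(abs(x)<.06)&(abs(y)<.05); print(m.sum(),rect(np.stack([x[m],y[m]],1)) if m.sum() else 0)
im,W=cloud("wrist"); save("placed",im)
E
```

```text
t: 7.17
position: [0.539, 0.0331, 0.0494]
tool_rot: [0.665, 0.747, 0.0, 0.0]
wrist_force: [0.4, -0.0, -0.1]
grip_width: 0.0427
gripper_force: 0.0
t: 7.92
position: [0.5398, 0.033, 0.2011]
tool_rot: [0.664, 0.747, 0.001, 0.001]
wrist_force: [0.4, -0.3, -0.0]
grip_width: 0.0426
gripper_force: 0.0
twist [2.000e-01 1.000e-02 2.641e+01] shift after [ 264.8 -208.2    1.1] shift now [329.8 -68.7   0.5] t 7.92 q [-0.16  0.09  1.73 -0.    1.32 -0.28] F [ 0.4 -0.3 -0. ] grip 0.0426
151 (array([-33.7,   1.5]), array([86., 40.]), 84.7, 151)
```

View pics/placed.png

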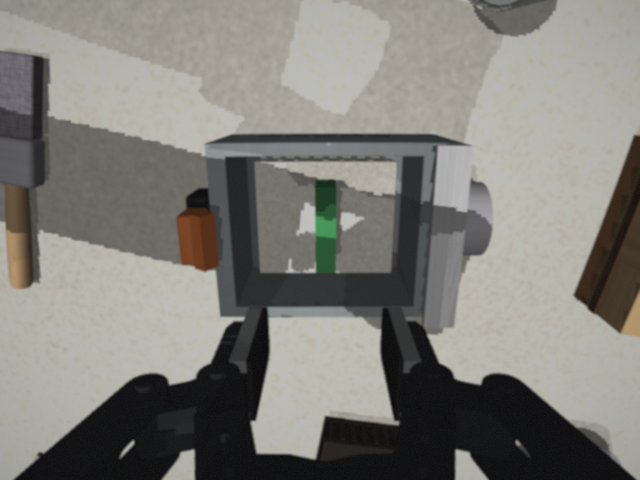

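The wrist view shows the filter standing in the well, its green grip at about (326,225) and not touched by the gripper. I refine the box pose from this view and go to the cover.

```bash
cat > box.py <<'E'
from m import *
im,W=cloud("wrist"); W=W.reshape(-1,3); e=W[:,:2]-np.array([.5374,.033]); a=np.radians(6.65)
x=e@[np.cos(a),np.sin(a)]*1e3; y=e@[-np.sin(a),np.cos(a)]*1e3; z=W[:,2]*1e3
pc=lambda v:np.round(np.percentile(v,[1,5,50,95,99]),1) if len(v)>5 else len(v)
rim=(z>77)&(z<83)
m=rim&(abs(y)>25)&(abs(y)<45)&(x<0)&(x>-100); print("-x wall (-74,-62)",pc(x[m]),pc(z[m]))
m=rim&(abs(y)<45)&(x>30)&(x<90); print("+x rim (62,..)",pc(x[m]))
m=(z>92)&(z<99)&(abs(y)<50)&(x>40)&(x<110); print("lip (66..)",pc(x[m]),pc(z[m]))
for s in(1,-1):
    m=rim&(abs(x)<50)&(abs(y-s*56)<12); print("wall y (52,60)",pc(y[m]),"slope",np.round(np.degrees(np.polyfit(x[m],y[m],1)[0]),2) if m.sum()>9 else 0)
m=(z>68)&(z<76)&(abs(x)<40)&(abs(y)<45); print("grip",rect(np.stack([x[m],y[m]],1)/1000) if m.sum() else 0)
E
python3 box.py
python3 -m crank '{"grip":[1,1,1,1],"offset":[[0,0,0],[0,0,0],[0,0,0],[0,0,0]],"twist":[[0,0,6.6],[0,0,6.6],[0,0,6.6],[0,0,6.6]]}'
python3 -m crank '{"grip":[1,1,1,1,1,1,1,1,1,1,1,1],"offset":[[26.5,-20.8,0],[26.5,-20.8,0],[26.5,-20.8,0],[26.5,-20.8,0],[26.5,-20.8,0],[26.5,-20.8,0],[26.5,-20.8,0],[26.5,-20.8,0],[26.5,-20.8,0],[26.5,-20.8,0],[0,0,0],[0,0,0]],"twist":[[0,0,0],[0,0,0],[0,0,0],[0,0,0],[0,0,0],[0,0,0],[0,0,0],[0,0,0],[0,0,0],[0,0,0],[0,0,0],[0,0,0]]}'
python3 go.py .4331 .3525 .012 -19.7
python3 - <<'E'
from m import *
im,W=cloud("wrist"); im=im.astype(int); z=W[...,2]; r,g,b=im[...,0],im[...,1],im[...,2]
n=np.hypot(W[...,0]-.433,W[...,1]-.3525)
m=(n<.06)&(z>.03)&(z<.04); print("grip",rect(W[m]),np.median(z[m]))
m=(n<.12)&(b>r*1.4)&(z<.02); print("cover",rect(W[m]),np.median(z[m]))
E
```

```text
-x wall (-74,-62) [-72.3 -71.6 -65.8 -60.4 -60. ] [77.4 78.7 80.1 81.1 81.7]
+x rim (62,..) [63.2 63.8 66.7 70.  70.4]
lip (66..) [67.3 67.6 77.5 87.7 88.7] [92.8 94.9 96.2 97.3 97.7]
wall y (52,60) [50.9 51.5 55.3 58.9 59.1] slope 0.34
wall y (52,60) [-60.9 -60.3 -55.9 -52.9 -52.4] slope 0.06
grip (array([ 2.6, -0.6]), array([60.7, 13.8]), 89.8, 1808)
t: 8.4
position: [0.5379, 0.0332, 0.1975]
tool_rot: [0.819, 0.573, -0.001, -0.001]
wrist_force: [-0.1, 0.3, 0.1]
grip_width: 0.0853
gripper_force: 0.0
t: 9.4
position: [0.4308, 0.3535, 0.1976]
tool_rot: [0.817, 0.577, -0.002, -0.0]
wrist_force: [-0.1, -0.6, -1.2]
grip_width: 0.0851
gripper_force: 0.0
twist [-0.11  0.14  0.19] shift after [ -0.2   2.5 185.6] shift now [  0.3   2.8 185.6] t 9.4 q [ 0.47  0.14  1.68 -0.    1.32  0.81] F [-0.1 -0.6 -1.2] grip 0.0851
grip (array([434.5, 352.2]), array([70.6, 14. ]), 70.2, 1717) 0.03520601863586381
cover (array([435.2, 351.9]), array([119.8, 150.4]), 70.1, 21694) 0.005190715792122741
```

```bash
python3 go.py .4347 .352 .012 -19.85
python3 -m crank '{"grip":[1,1,1,1,1,1,1,1,1],"offset":[[0.5,4.2,10],[0,0,30],[0,0,35],[0,0,35],[0,0,30],[0,0,20],[0,0,15],[0,0,8],[0,0,0]],"twist":[[0,0,0],[0,0,0],[0,0,0],[0,0,0],[0,0,0],[0,0,0],[0,0,0],[0,0,0],[0,0,0]]}'
python3 -m crank '{"grip":[1],"offset":[[0,0,0]],"twist":[[0,0,0]]}'
python3 go.py .4347 .352 .012 -19.85
```

```text
twist [-0.09  0.14  0.24] shift after [  0.6   3.2 185.8] shift now [  1.1   3.4 185.8] t 9.45 q [ 0.47  0.14  1.68 -0.    1.32  0.81] F [-0.2  0.5 -1.2] grip 0.0852
t: 10.2
position: [0.4353, 0.3496, 0.0136]
tool_rot: [0.818, 0.575, -0.002, -0.0]
wrist_force: [-0.4, 0.2, 0.3]
grip_width: 0.0855
gripper_force: 0.0
t: 10.28
position: [0.437, 0.351, 0.0162]
tool_rot: [0.818, 0.575, -0.0, 0.0]
wrist_force: [0.2, 0.2, 0.6]
grip_width: 0.0853
gripper_force: 0.0
twist [-0.01  0.02  0.09] shift after [ 0.2 -2.5  4.2] shift now [ 0.2 -2.5  4.2] t 10.28 q [ 0.46  0.39  1.78 -0.    0.97  0.81] F [0.2 0.2 0.6] grip 0.0853
```

```bash
python3 -m crank '{"grip":[1,1,-1,-1,-1,-1,-1,-1,-1,-1,-1,-1],"offset":[[0,-1.5,3],[0,0,0],[0,0,0],[0,0,0],[0,0,0],[0,0,0],[0,0,0],[0,0,0],[0,0,0],[0,0,0],[0,0,0],[0,0,0]],"twist":[[0,0,0],[0,0,0],[0,0,0],[0,0,0],[0,0,0],[0,0,0],[0,0,0],[0,0,0],[0,0,0],[0,0,0],[0,0,0],[0,0,0]]}' 100
python3 -m crank '{"grip":[-1,-1,-1,-1,-1,-1,-1,-1,-1,-1,-1],"offset":[[0,0,-5],[0,0,-15],[0,0,-25],[0,0,-30],[0,0,-35],[0,0,-35],[0,0,-35],[0,0,-30],[0,0,-10],[0,0,0],[0,0,0]],"twist":[[0,0,0],[0,0,0],[0,0,0],[0,0,0],[0,0,0],[0,0,0],[0,0,0],[0,0,0],[0,0,0],[0,0,0],[0,0,0]]}'
python3 go.py .539 .0327 .23 6.85
```

```text
t: 11.28
position: [0.4354, 0.3524, 0.0137]
tool_rot: [0.818, 0.576, 0.0, 0.0]
wrist_force: [-1.1, -0.8, 4.7]
grip_width: 0.0117
gripper_force: 98.8
t: 12.2
position: [0.4344, 0.3519, 0.2315]
tool_rot: [0.818, 0.576, -0.001, -0.0]
wrist_force: [0.4, 0.2, -3.9]
grip_width: 0.0119
gripper_force: 98.0
twist [ -0.11   0.07 -26.54] shift after [-329.4   65.8    1.5] shift now [-265.3  206.     1.6] t 12.2 q [0.46 0.12 1.64 0.   1.38 0.81] F [ 0.4  0.2 -3.9] grip 0.0119
```

```bash
python3 -m crank '{"grip":[-1,-1,-1,-1],"offset":[[0,0,0],[0,0,0],[0,0,0],[0,0,0]],"twist":[[0,0,-6.6],[0,0,-6.6],[0,0,-6.6],[0,0,-6.6]]}'
python3 -m crank '{"grip":[-1,-1,-1,-1,-1,-1,-1,-1,-1,-1,-1,-1],"offset":[[-27.4,4.2,0],[-27.4,4.2,0],[-27.4,4.2,0],[-27.4,4.2,0],[-27.4,4.2,0],[-27.4,4.2,0],[-27.4,4.2,0],[-27.4,4.2,0],[-27.4,4.2,0],[-27.4,4.2,0],[-27.4,4.2,0],[-27.4,4.2,0]],"twist":[[0,0,0],[0,0,0],[0,0,0],[0,0,0],[0,0,0],[0,0,0],[0,0,0],[0,0,0],[0,0,0],[0,0,0],[0,0,0],[0,0,0]]}'
python3 -m crank '{"grip":[-1,-1,-1,-1],"offset":[[0,0,0],[0,0,0],[0,0,0],[0,0,0]],"twist":[[5,0,0],[5,0,0],[0,0,0],[0,0,0]]}'
cat > cov.py <<'E'
# where box and cover stand now, from the cameras (box frame, mm)
from m import *
o=env.get_obs(); r=R.from_quat(o["tool_rot"]).as_matrix(); a=np.radians(6.85); B=np.array([[np.cos(a),np.sin(a),0],[-np.sin(a),np.cos(a),0],[0,0,1]])
c0=np.array([.539,.0327,0]); p=B@(o["position"]-c0)*1e3; rb=B@r
print("TCP box",np.round(p,1),"tooly",np.round(np.degrees([np.arctan2(rb[1,1],rb[0,1]),np.arcsin(-rb[2,1])]),2),"toolz",np.round(rb[:,2],3),"F",np.round(B@o["wrist_force"],1),"t",round(o["t"],2),"grip",round(o["grip_width"],4))
off=p+13.7*rb[:,2]  # cover underside centre
print("kin cover centre",np.round(off,1),"lip end",np.round(off+75*rb[:,1],1),"catch end",np.round(off-75*rb[:,1],1))
for n in ("top","scene","wrist"):
    im,W=cloud(n); im=im.astype(int); P=((W-c0)@B.T)*1e3; bl=(im[...,2]>im[...,0]*1.5)&(im[...,2]>60)&(np.abs(P[...,0])<130)&(np.abs(P[...,1])<90)&(P[...,2]>60)
    Q=P[bl]
    if len(Q)<50: print(n,len(Q)); continue
    A=np.c_[Q[:,:2],np.ones(len(Q))]; k=np.linalg.lstsq(A,Q[:,2],rcond=None)[0]; ok=abs(A@k-Q[:,2])<5; k=np.linalg.lstsq(A[ok],Q[ok,2],rcond=None)[0]
    print(n,len(Q),"rect",rect(Q[ok]/1000),"z centre",np.round(k[2],1),"slope x,y deg",np.round(np.degrees(np.arctan(k[:2])),2),"z@+-70",np.round([k[2]+70*k[0],k[2]-70*k[0]],1))
    if n=="scene": save("s%.1f"%o["t"],im.astype(np.uint8)[120:360,200:520].repeat(2,0).repeat(2,1))
E
python3 cov.py
```

```text
t: 12.53
position: [0.4333, 0.3513, 0.229]
tool_rot: [0.662, 0.749, -0.003, -0.001]
wrist_force: [0.2, -0.5, -2.0]
grip_width: 0.0118
gripper_force: 97.9
t: 13.53
position: [0.5218, 0.0305, 0.2293]
tool_rot: [0.665, 0.747, -0.002, -0.003]
wrist_force: [1.3, 0.4, -3.2]
grip_width: 0.0117
gripper_force: 98.0
t: 13.87
position: [0.5225, 0.0318, 0.2296]
tool_rot: [0.662, 0.744, -0.066, -0.06]
wrist_force: [-0.2, 0.3, -2.8]
grip_width: 0.012
gripper_force: 98.6
TCP box [-16.4   1.1 229.6] tooly [-0.11 10.27] toolz [-0.178  0.002 -0.984] F [-0.1  0.3 -2.8] t 13.87 grip 0.012
kin cover centre [-18.9   1.1 216.1] lip end [ 54.9   1.  202.7] catch end [-92.7   1.3 229.5]
top 339 rect (array([-29.7,   1.2]), array([117.3, 124.7]), 89.8, 284) z centre 216.9 slope x,y deg [-9.82  0.74] z@+-70 [204.8 229. ]
scene 1363 rect (array([-18.3,  -0. ]), array([149.8, 121.3]), 0.1, 1342) z centre 219.6 slope x,y deg [-10.28   0.31] z@+-70 [206.9 232.3]
wrist 61526 rect (array([-18.1,   1.4]), array([120.2, 148.6]), 89.9, 61382) z centre 220.0 slope x,y deg [-10.04   0.07] z@+-70 [207.7 232.4]
```

```bash
python3 -m crank '{"grip":[-1,-1,-1,-1,-1,-1,-1,-1,-1],"offset":[[-1,1.8,9.8],[0,3.5,19.7],[0,3.5,19.7],[0,3.5,19.7],[0,3.5,19.7],[0,2.6,14.8],[0,1.6,8.9],[0,0,0],[0,0,0]],"twist":[[0,0,0],[0,0,0],[0,0,0],[0,0,0],[0,0,0],[0,0,0],[0,0,0],[0,0,0],[0,0,0]]}'
python3 cov.py
```

```text
t: 14.77
position: [0.5236, 0.0307, 0.1193]
tool_rot: [0.662, 0.744, -0.065, -0.058]
wrist_force: [0.6, -0.2, -2.5]
grip_width: 0.0119
gripper_force: 98.6
TCP box [-15.5  -0.2 119.3] tooly [-0.13 10.  ] toolz [-0.174  0.    -0.985] F [ 0.6 -0.3 -2.5] t 14.77 grip 0.0119
kin cover centre [-17.9  -0.2 105.8] lip end [56.  -0.3 92.8] catch end [-91.7   0.  118.9]
top 242 rect (array([-28.6,   0. ]), array([116.7, 126.8]), 89.8, 219) z centre 107.1 slope x,y deg [-10.34   0.47] z@+-70 [ 94.3 119.8]
scene 1286 rect (array([-17.1,  -1.3]), array([119.6, 149.5]), 89.7, 1252) z centre 109.3 slope x,y deg [-9.89  0.22] z@+-70 [ 97.1 121.5]
wrist 61755 rect (array([-15.9,  -0.3]), array([120.1, 148.4]), 89.8, 61601) z centre 109.4 slope x,y deg [-9.81 -0.02] z@+-70 [ 97.3 121.5]
```

```bash
python3 -m crank '{"grip":[-1,-1,-1,-1,-1],"offset":[[0,0.9,4.9],[0,0.9,4.9],[0,0.2,1],[0,0,0],[0,0,0]],"twist":[[0,0,0],[0,0,0],[0,0,0],[0,0,0],[0,0,0]]}'
python3 cov.py | grep -v -e top
python3 -m crank '{"grip":[-1,-1,-1],"offset":[[0,0.2,1],[0,0,0],[0,0,0]],"twist":[[0,0,0],[0,0,0],[0,0,0]]}'
```

```text
t: 15.33
position: [0.5239, 0.0306, 0.1081]
tool_rot: [0.662, 0.744, -0.065, -0.058]
wrist_force: [-0.7, 0.1, -2.2]
grip_width: 0.0118
gripper_force: 98.6
TCP box [-15.3  -0.2 108.1] tooly [-0.14 10.02] toolz [-0.174  0.001 -0.985] F [-0.7  0.2 -2.2] t 15.33 grip 0.0118
kin cover centre [-17.7  -0.2  94.6] lip end [56.2 -0.4 81.5] catch end [-91.5  -0.  107.6]
scene 1240 rect (array([-17.5,  -0.5]), array([121.2, 148.5]), 89.2, 1206) z centre 97.2 slope x,y deg [-10.07   0.15] z@+-70 [ 84.8 109.6]
wrist 61895 rect (array([-16.4,  -0.2]), array([120.2, 148.6]), 89.9, 61675) z centre 97.0 slope x,y deg [-9.95  0.03] z@+-70 [ 84.8 109.3]
t: 15.73
position: [0.524, 0.0306, 0.1072]
tool_rot: [0.662, 0.744, -0.065, -0.058]
wrist_force: [0.2, -0.1, -2.0]
grip_width: 0.0119
gripper_force: 98.6
```

```bash
python3 -m crank '{"grip":[-1,-1,-1,-1,-1,-1],"offset":[[0,3.9,-0.7],[0,3.9,-0.7],[0,3.9,-0.7],[0,3.9,-0.7],[0,0,0],[0,0,0]],"twist":[[0,0,0],[0,0,0],[0,0,0],[0,0,0],[0,0,0],[0,0,0]]}'
python3 cov.py | grep -v -e top
```

```text
t: 16.23
position: [0.54, 0.0325, 0.1072]
tool_rot: [0.662, 0.744, -0.065, -0.058]
wrist_force: [-0.1, -0.4, -1.8]
grip_width: 0.0118
gripper_force: 98.7
TCP box [  1.   -0.3 107.2] tooly [-0.14 10.  ] toolz [-0.174  0.    -0.985] F [-0.2 -0.4 -1.8] t 16.23 grip 0.0118
kin cover centre [-1.4 -0.3 93.7] lip end [72.5 -0.5 80.7] catch end [-7.530e+01 -1.000e-01  1.068e+02]
scene 1110 rect (array([-5.8, -1.4]), array([142.2, 119.4]), 0.3, 1023) z centre 99.3 slope x,y deg [-9.96  0.62] z@+-70 [ 87.  111.6]
wrist 58615 rect (array([-1.5, -0.1]), array([120. , 147.8]), 89.8, 58467) z centre 98.6 slope x,y deg [-9.97  0.02] z@+-70 [ 86.3 110.9]
```

```bash
python3 -m crank '{"grip":[-1,-1,-1,-1],"offset":[[0,1.5,-0.3],[0,1.5,-0.3],[0,0,0],[0,0,0]],"twist":[[0,0,0],[0,0,0],[0,0,0],[0,0,0]]}'
python3 -m crank '{"grip":[-1,-1,-1,-1,-1],"offset":[[0,-0.4,2.6],[0,-0.2,1.3],[0,0,0],[0,0,0],[0,0,0]],"twist":[[-2,0,0],[-1,0,0],[0,0,0],[0,0,0],[0,0,0]]}'
python3 cov.py | grep -v -e top
```

```text
t: 16.72
position: [0.5428, 0.0329, 0.1074]
tool_rot: [0.662, 0.744, -0.065, -0.058]
wrist_force: [-0.2, 0.2, -2.5]
grip_width: 0.012
gripper_force: 98.7
t: 17.13
position: [0.5417, 0.0327, 0.1038]
tool_rot: [0.663, 0.746, -0.046, -0.041]
wrist_force: [0.2, -0.2, -2.4]
grip_width: 0.0117
gripper_force: 98.7
TCP box [  2.7  -0.4 103.8] tooly [-0.15  7.  ] toolz [-0.122  0.    -0.993] F [ 0.2 -0.2 -2.4] t 17.13 grip 0.0117
kin cover centre [ 1.  -0.4 90.2] lip end [75.4 -0.6 81.1] catch end [-73.4  -0.2  99.3]
scene 1092 rect (array([-4.6, -1.3]), array([141.2, 120.9]), 0.9, 1084) z centre 95.8 slope x,y deg [-7.02 -0.09] z@+-70 [ 87.2 104.4]
wrist 56942 rect (array([ 0.8, -0.5]), array([120.6, 148. ]), 89.8, 56800) z centre 95.5 slope x,y deg [-6.94 -0.  ] z@+-70 [ 87.  104.1]
```

```bash
python3 -m crank '{"grip":[-1,-1,-1,-1,-1,-1],"offset":[[0,-0.2,1.3],[0,-0.2,1.3],[0,-0.2,1.3],[0,-0.2,1.3],[0,0,0],[0,0,0]],"twist":[[-1,0,0],[-1,0,0],[-1,0,0],[-1,0,0],[0,0,0],[0,0,0]]}'
python3 cov.py | head -2
```

```text
t: 17.78
position: [0.5415, 0.0324, 0.0995]
tool_rot: [0.664, 0.747, -0.018, -0.016]
wrist_force: [3.7, 0.5, 1.4]
grip_width: 0.0118
gripper_force: 99.2
TCP box [ 2.5 -0.6 99.5] tooly [-0.15  2.75] toolz [-0.048 -0.001 -0.999] F [3.8 0.1 1.4] t 17.78 grip 0.0118
kin cover centre [ 1.8 -0.6 85.8] lip end [76.7 -0.8 82.2] catch end [-73.1  -0.4  89.4]
```

```bash
python3 -m crank '{"grip":[-1,-1,-1,-1,-1,-1,-1],"offset":[[0,-0.2,1.5],[0,-0.2,1.5],[0,-0.2,1.5],[0,0,1],[0,0,1],[0,0,0],[0,0,0]],"twist":[[-1,0,0],[-1,0,0],[-1,0,0],[0,0,0],[0,0,0],[0,0,0],[0,0,0]]}'
python3 cov.py | head -2
```

```text
t: 18.52
position: [0.5395, 0.0325, 0.0937]
tool_rot: [0.665, 0.747, 0.0, 0.0]
wrist_force: [-2.5, 1.2, 12.5]
grip_width: 0.0119
gripper_force: 101.5
TCP box [ 0.5 -0.2 93.7] tooly [-0.14 -0.04] toolz [ 0.001 -0.    -1.   ] F [-2.3  1.5 12.5] t 18.52 grip 0.0119
kin cover centre [ 0.5 -0.2 80. ] lip end [75.5 -0.4 80. ] catch end [-74.5  -0.1  79.9]
```

```bash
python3 -m crank '{"grip":[-1,-1,-1,-1,-1],"offset":[[0,0,1],[0,0,0],[0,0,-1],[0,0,-0.8],[0,0,0]],"twist":[[-0.4,0,0],[0,0,0],[0.4,0,0],[0,0,0],[0,0,0]]}'
python3 cov.py
python3 - <<'E'
from m import *
im,W=cloud("wrist"); save("press",im)
E
```

```text
t: 19.08
position: [0.5395, 0.0325, 0.0937]
tool_rot: [0.665, 0.747, 0.0, 0.0]
wrist_force: [-0.2, 0.8, 8.1]
grip_width: 0.0123
gripper_force: 100.7
TCP box [ 0.5 -0.3 93.7] tooly [-0.14 -0.05] toolz [ 0.001 -0.    -1.   ] F [-0.1  0.8  8.1] t 19.08 grip 0.0123
kin cover centre [ 0.5 -0.3 80. ] lip end [75.5 -0.4 80.1] catch end [-74.5  -0.1  79.9]
top 178 rect (array([-24.6,  51.8]), array([16.3, 23.4]), 77.6, 49) z centre 82.2 slope x,y deg [-17.22  -4.52] z@+-70 [ 60.5 103.9]
scene 849 rect (array([-5.6,  0.1]), array([140.3, 121.3]), 2.0, 848) z centre 85.5 slope x,y deg [ 0.05 -0.06] z@+-70 [85.5 85.4]
wrist 57630 rect (array([ 0.2, -0.1]), array([120.2, 150.3]), 89.8, 57391) z centre 85.2 slope x,y deg [ 0.06 -0.03] z@+-70 [85.3 85.1]
```

View pics/press.png

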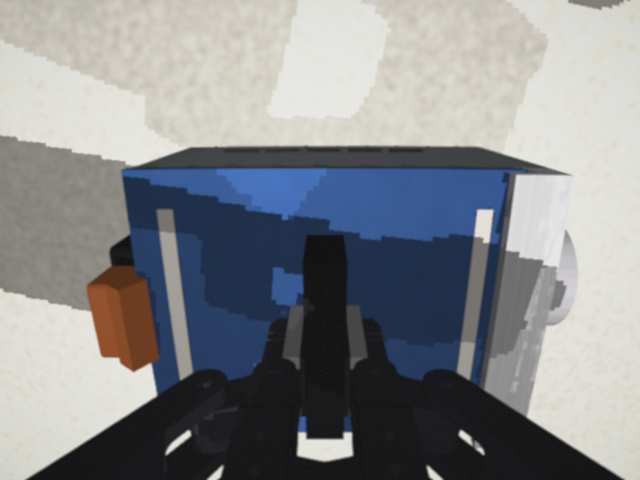

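```bash
cat > chk.py <<'E'
from m import *
a=np.radians(6.85); B=np.array([[np.cos(a),np.sin(a),0],[-np.sin(a),np.cos(a),0],[0,0,1]]); c0=np.array([.539,.0327,0])
im,W=cloud("wrist"); P=((W-c0)@B.T)*1e3
for v in (200,230,250):
    for u in list(range(480,536,6)): print(v,u,im[v,u],np.round(P[v,u],1)) if v==230 else None
d=im.astype(int)
def rep(t,im,P):
    d=im.astype(int); m=(d[...,0]>1.6*d[...,2])&(d[...,0]>1.4*d[...,1])&(abs(P[...,0]+80)<40)&(abs(P[...,1])<40)&(P[...,2]>85)
    Q=P[m]; print(t,len(Q),"x",np.round(np.percentile(Q[:,0],[1,10,50,90,99]),1),"z",np.round(np.percentile(Q[:,2],[1,50,99]),1),"top x",np.round(np.percentile(Q[Q[:,2]>96,0],[2,50,98]),1))
rep("wrist",im,P)
for n in("top","scene"):
    i2,W2=cloud(n); rep(n,i2,((W2-c0)@B.T)*1e3); z=np.load(n+"0.npz"); rep(n+"0",z["im"],((z["W"]-c0)@B.T)*1e3)
E
python3 chk.py
```

```text
230 480 [227 224 218] [59.4 36.6 86.7]
230 486 [227 223 217] [62.  36.4 86.1]
230 492 [ 65  92 141] [64.5 36.3 85.7]
230 498 [32 46 72] [67.1 36.2 85.2]
230 504 [90 89 90] [66.2 38.3 92.3]
230 510 [219 218 218] [66.6 39.6 96.3]
230 516 [216 216 216] [69.3 39.2 95.2]
230 522 [219 218 219] [70.9 39.6 96.5]
230 528 [216 215 216] [73.4 39.5 96. ]
230 534 [219 218 218] [76.1 39.2 95.1]
wrist 4873 x [-91.9 -89.4 -76.1 -70.5 -69.2] z [86.2 92.6 98.7] top x [-79.6 -75.7 -73.5]
top 49 x [-95.9 -92.  -82.1 -75.2 -73.1] z [ 87.5  94.7 446.4] top x [-96.2 -79.7 -76.4]
top0 103 x [-87.6 -85.5 -80.  -73.8 -72.6] z [ 86.9  94.9 102.2] top x [-86.6 -79.9 -76.2]
scene 116 x [-91.7 -89.2 -75.2 -71.  -69. ] z [86.6 93.  99.5] top x [-79.8 -75.6 -72.4]
scene0 109 x [-93.9 -89.7 -74.7 -70.5 -68.7] z [ 87.8  94.  100.4] top x [-82.9 -75.  -70.5]
```

The cover lies flat with its top at 85 mm, at x of about 0.3 and y of about -0.1. The orange catch at (125,315) has its nose back at x = -69, over the cover's end. I release and lift.

```bash
python3 -m crank '{"grip":[0,0,0,0,0,0,0,0,0,0],"offset":[[0,0,0],[0,0,0],[0,0,0],[0,0,0],[0,0,-5],[0,0,-15],[0,0,-30],[0,0,-40],[0,0,-40],[0,0,0]],"twist":[[0,0,0],[0,0,0],[0,0,0],[0,0,0],[0,0,0],[0,0,0],[0,0,0],[0,0,0],[0,0,0],[0,0,0]]}'
python3 chk.py | grep wrist; python3 cov.py | grep -e scene -e wrist; python3 go.py .574 -.398 .2 6.85
```

```text
t: 20.27
position: [0.5441, 0.0318, 0.2325]
tool_rot: [0.664, 0.747, 0.004, 0.007]
wrist_force: [0.2, 0.8, 0.9]
grip_width: 0.0428
gripper_force: 0.0
wrist 1641 x [-91.9 -89.4 -78.2 -70.6 -69. ] z [87.6 93.1 98.7] top x [-79.6 -75.9 -73.5]
scene 1012 rect (array([-5.5, -1.6]), array([120.7, 140.8]), 88.6, 833) z centre 85.8 slope x,y deg [0.37 0.28] z@+-70 [86.2 85.3]
wrist 27338 rect (array([-3.3, -0.1]), array([120.3, 142. ]), 89.9, 27165) z centre 85.2 slope x,y deg [ 0.06 -0.02] z@+-70 [85.3 85.2]
twist [-0.21 -0.06 -0.14] shift after [-431.8  -15.9   20.8] shift now [-431.9  -14.8   20.4] t 20.57 q [-0.16  0.08  1.71 -0.    1.36 -0.28] F [-1.3 -0.4  0.4] grip 0.0427
```

```bash
python3 -m crank '{"grip":[-1,-1,-1,-1,-1,-1,-1,-1,-1,-1,-1,-1],"offset":[[-36,-1.3,1],[-36,-1.3,1],[-36,-1.3,1],[-36,-1.3,1],[-36,-1.3,1],[-36,-1.3,1],[-36,-1.3,1],[-36,-1.3,1],[-36,-1.3,1],[-36,-1.3,1],[-36,-1.3,1],[-36,-1.3,1]],"twist":[[0,0,0],[0,0,0],[0,0,0],[0,0,0],[0,0,0],[0,0,0],[0,0,0],[0,0,0],[0,0,0],[0,0,0],[0,0,0],[0,0,0]]}'
python3 -m crank '{"grip":[-1,-1,-1],"offset":[[0,0,0],[0,0,0],[0,0,0]],"twist":[[0,0,0],[0,0,0],[0,0,0]]}'
python3 - <<'E'
from m import *
im,W=cloud("wrist"); d=im.astype(int); n=np.hypot(W[...,0]-.574,W[...,1]+.398)
m=(n<.04)&(d[...,1]>d[...,0]*1.5)&(d[...,1]>d[...,2]*1.3)&(W[...,2]>.05); print(rect(W[m]),np.percentile(W[m][:,2],[5,50,95]))
E
python3 go.py .575 -.398 .072 6.85
```

```text
t: 21.57
position: [0.5737, -0.3996, 0.2085]
tool_rot: [0.665, 0.747, 0.0, -0.002]
wrist_force: [0.2, 1.0, 0.6]
grip_width: -0.0004
gripper_force: 0.0
t: 21.82
position: [0.574, -0.3976, 0.2091]
tool_rot: [0.665, 0.747, 0.0, -0.002]
wrist_force: [0.5, 0.5, -0.7]
grip_width: -0.0003
gripper_force: 0.0
(array([ 574.1, -398.1]), array([25.5, 25.8]), 81.3, 1057) [0.06526228 0.06709106 0.06822623]
twist [-0.06 -0.11 -0.1 ] shift after [ -1.    0.6 137.7] shift now [ -1.3   0.7 137.7] t 21.87 q [-0.78  0.49  1.23  0.    1.43 -0.9 ] F [0.6 0.  0.6] grip 0.0001
```

```bash
python3 -m crank '{"grip":[-1,-1,-1,-1,-1,-1,-1,-1],"offset":[[0,0,25],[0,0,30],[0,0,30],[0,0,25],[0,0,15],[0,0,9],[0,0,0],[0,0,0]],"twist":[[0,0,0],[0,0,0],[0,0,0],[0,0,0],[0,0,0],[0,0,0],[0,0,0],[0,0,0]]}'
python3 -m crank '{"grip":[-1,-1,-1,-1,-1,-1],"offset":[[0,0,4],[0,0,3],[0,0,3],[0,0,2],[0,0,0],[0,0,0]],"twist":[[0,0,0],[0,0,0],[0,0,0],[0,0,0],[0,0,0],[0,0,0]]}'
```

```text
t: 22.53
position: [0.5751, -0.3984, 0.078]
tool_rot: [0.664, 0.747, -0.0, 0.001]
wrist_force: [0.2, -0.3, 0.3]
grip_width: 0.0001
gripper_force: 0.0
t: 23.03
position: [0.5748, -0.3988, 0.0655]
tool_rot: [0.665, 0.747, -0.0, 0.001]
wrist_force: [-0.2, -0.3, 3.4]
grip_width: -0.0
gripper_force: 1.1
```

```bash
python3 -m crank '{"grip":[-1,-1,-1,-1,-1,-1],"offset":[[0,0,2],[0,0,2],[0,0,2],[0,0,1.5],[0,0,0],[0,0,0]],"twist":[[0,0,0],[0,0,0],[0,0,0],[0,0,0],[0,0,0],[0,0,0]]}'
```

```text
t: 23.53
position: [0.575, -0.3989, 0.0609]
tool_rot: [0.664, 0.747, -0.0, 0.001]
wrist_force: [-5.3, 5.7, 18.2]
grip_width: -0.0002
gripper_force: 9.1
```

```bash
python3 -m crank '{"grip":[-1,-1,-1,-1,-1,-1,-1,-1,-1,-1],"offset":[[0,0,-5],[0,0,-15],[0,0,-25],[0,0,-35],[0,0,-35],[0,0,-25],[0,0,0],[0,0,0],[0,0,0],[0,0,0]],"twist":[[0,0,0],[0,0,0],[0,0,0],[0,0,0],[0,0,0],[0,0,0],[0,0,0],[0,0,0],[0,0,0],[0,0,0]]}'
python3 cov.py | grep -e scene -e top; python3 chk.py | grep -e "^top" -e "^scene"
python3 - <<'E'
from m import *
im,W=cloud("wrist"); d=im.astype(int); n=np.hypot(W[...,0]-.574,W[...,1]+.398)
m=(n<.04)&(d[...,1]>d[...,0]*1.5)&(d[...,1]>d[...,2]*1.3)&(W[...,2]>.05); print(rect(W[m]),np.percentile(W[m][:,2],[5,50,95]))
im,_=cloud("top"); save("end",im)
E
```

```text
t: 24.37
position: [0.5735, -0.3975, 0.1949]
tool_rot: [0.665, 0.747, 0.0, -0.002]
wrist_force: [0.1, 0.4, -0.2]
grip_width: 0.0001
gripper_force: 0.0
top 2621 rect (array([-6.2,  0. ]), array([118.1, 139.6]), 89.7, 2459) z centre 84.7 slope x,y deg [0.02 0.23] z@+-70 [84.7 84.7]
scene 1501 rect (array([-6.1, -1. ]), array([141.3, 121.2]), 0.2, 1497) z centre 85.5 slope x,y deg [-0.18  0.06] z@+-70 [85.3 85.7]
(array([ 574.1, -398.3]), array([25.8, 25.7]), 24.3, 1160) [0.06529746 0.06710333 0.06824644]Traceback (most recent call last):
  File "chk.py", line 10, in <module>
    rep("wrist",im,P)
    ~~~^^^^^^^^^^^^^^
  File "chk.py", line 9, in rep
    Q=P[m]; print(t,len(Q),"x",np.round(np.percentile(Q[:,0],[1,10,50,90,99]),1),"z",np.round(np.percentile(Q[:,2],[1,50,99]),1),"top x",np.round(np.percentile(Q[Q[:,2]>96,0],[2,50,98]),1))
                                        ~~~~~~~~~~~~~^^^^^^^^^^^^^^^^^^^^^^^^
    return _quantile_unchecked(
        a, q, axis, out, overwrite_input, method, keepdims, weights)
    return _ureduce(a,
                    func=_quantile_ureduce_func,
    ...<5 lines>...
                    overwrite_input=overwrite_input,
                    method=method)
    r = func(a, **kwargs)
    result = _quantile(arr,
                       quantiles=q,
    ...<2 lines>...
                       out=out,
                       weights=wgt)
    slices_having_nans = np.isnan(arr[-1, ...])
                                  ~~~^^^^^^^^^
IndexError: index -1 is out of bounds for axis 0 with size 0
```

View pics/end.png

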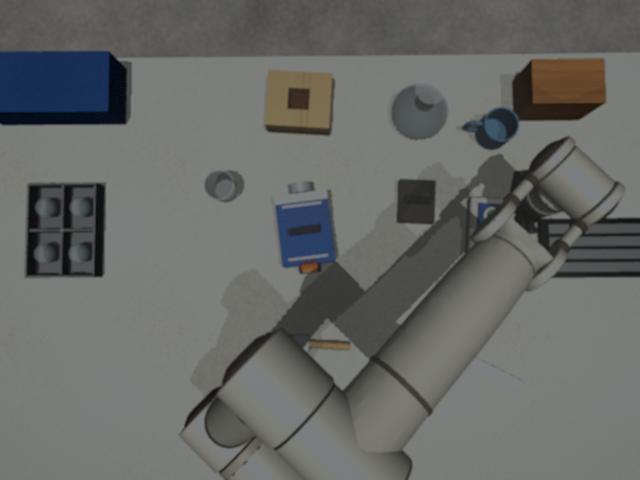

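The top view shows the cover closed on the box at (305,230). The used filter (416,200) and tumbler (223,186) have not moved, and the button is back up at its first height.

```bash
python3 -c "
from workcell import env
print(env.close_job())"
```

```text
the job is handed in; nothing more can be done
None
```

I handed the job in at about 24.5 s of the 66 s: the fresh filter is in the box, the cover is hooked and latched flat, and the green button was pressed once and released; the hand-in gave no verdict.

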